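# Set the press roller of a bottle labelling press

## Robot

A 6-joint arm with a two-finger parallel gripper is mounted at the origin on the work surface. World frame = base frame: x ahead of the robot, y to its left, z up, the work surface at z = 0. Lengths are in m, angles in degrees, forces in N, time in s.
With the tool pointing down it reaches from about 0.3 to 0.75 m from the base axis. Payload 8.5 kg.
Tool frame: the origin (TCP) lies on the centre line of the jaws, within the pads' length; the fingertips stand 14 mm ahead of it and the grasp point (between the pads) lies 5 mm behind it; z points along the fingers, y is the direction in which the jaws open and shut (so a half turn about z gives the same grasp; the last joint's range is limited). The gripper opens to 85 mm and grips with 20 to 120 N. Pads are 22 mm wide; open, the fingers measure 114 mm over their backs; the gripper's body (76 mm by 85 mm) begins 54 mm behind the grasp point. The pads swing forward as they close: fully open they stand 13 mm farther back than shut.
Start: joints at [-83.612, 21.807, 74.336, -0, 83.858, -12.336], TCP at [0.177, -0.521, 0.245] pointing down, gripper open.
Joint ranges: [-178.18, 178.18], [-50.72, 133.34], [12.68, 142.11], [-81.47, 261.47], [9.98, 163.14], [-165.26, 165.26]. Speed limits (degrees/s): [136.94, 136.94, 180, 180, 180, 180].

## Interface

Orientations are given as a 3x3 rotation matrix whose columns are the frame's x, y, z axes.
In Python, from rig import env, optics, order, finder gives the robot as it stands.
- The arm moves only by the tool play_rows, never from a script. Its argument "commands" is a list of rows, each an object of numbers: "grip": the closure, from -1 (fully open) to 1 (shut); "x", "y", "z": the shift along the tool's x, y, z in m; "rx", "ry", "rz": the turn, a rotation vector about the tool's x, y, z in rad. A call has 1 to 12 rows; each row shifts and turns the commanded pose from where the row before left it, along the tool's axes as they then stand; what a row does not reach is not made up. A row lasts 1/8 s, in which the tool goes at most 62.5 mm and 10.7 degrees, less where a joint would pass 70% of its speed; a pose out of reach is approached as far as the arm can. A call is refused whole if a number of a shift passes 0.0625 or a number of a turn 0.188, either way. A call with a gripper value outside its range is refused whole. The fingers move at their own pace and stop on an object; "squeeze" is the grip in N (left out, the last holds). Time passes only in rows, so rows that do not move let the fingers close. It gives the time, the measured TCP pose, the force and the opening at its end, in the units of the state.
- env.observe(): the state, without advancing time (a new reading comes with each control period).
- optics.get_image(name): name is "scene" or "top" or "wrist"; returns a dict with "color" (384x512x3 uint8, blue, green, red), "range_z" (384x512 float32, m along the optical axis (not along the pixel's ray), 0 where there is no reading), "fov_y" (degrees; the focal length in pixels is half the picture's height over the tangent of half this angle, whatever the lens; pixels are square), "cx", "cy" (the principal point, pixels), "cam_to_world" (4x4, takes a point from camera to world coordinates). Camera axes: x right, y down, z forward; pixel columns grow to the right and rows downward; lengths in m; the calibration is good to about 2 mm. A picture is of the moment at which its call begins.
- order.close_job(): hands the job in, once; it reports no verdict.
Trained networks look in the newest picture that a camera, given by its name, has taken for a name from the list of things; names that differ only in an ending like _2 or _b are one class to them, and where a whole thing is asked for, a point or a joint stands for the part that bears it (a point fixed in the world has none). Each returns a list of dicts, best first, with "conf" (0 to 1); they miss things now and then, are a little off and sometimes report something else, mostly with a low value. They report only what shows in the picture. A call takes as long as a camera call.
- finder.boxes_of(camera, thing): "point" ([x, y, z] in m, in world coordinates, good to about 4 mm: the middle of the surface that is visible of it).
The state is a dict: "time_s": time; "q": joint angles; "qvel": joint speeds; "joint_efforts": joint torques, N m; "position": TCP position; "tool_rot": TCP orientation; "ft_force": force on the tool from outside, world axes, zero at the start; "wrist_torque": the same for the moment, N m; "grip_width": finger opening in m.
Only numpy, scipy, OpenCV 4.12 (cv2) and the standard library are available. Lean on these libraries where they do the work, as an engineer would, in place of code of your own. Each camera call takes 0.05 s, during which the arm holds its last target.

## Task

Set the labelling press up for the sample bottle: push the bottle slide fully in under the red roller until it stops, then turn the black thumb knob on top of the press clockwise until the roller seats on the bottle without crushing it, back the knob off a quarter turn to leave running clearance, and finish still gripping the knob at that setting so that it cannot creep while the lock nut is tightened. Leave the spray can, the label roll and the spanner where they are.

Things in the scene. Friction and masses are not known exactly. Their poses are not given: they have to be found in the camera images.
- press: the fixed labelling press: aluminium bed 400 x 250 mm, two upright guide posts 16 mm thick at y = +-100 mm, and a bridge (60 x 250 mm, its top 235 mm above the bench) across them. Origin: on the bench, under the knob, roller and bridge centre. z up, x from the front (robot side) to the back, y to the left seen from the robot; it stands at varying places and yaw. A grey control box 85 mm high stands beside the bed at x 15..125, y -240..-140 mm of this frame
- slide_handle (a point): middle of the upright black cylindrical handle (22 mm diameter, 44 mm tall, free from 22 mm below to 22 mm above this point) at the front of the bottle slide. The slide is pushed along the press's +x; its friction is about 5 N
- bottle_slide (a joint): the bottle slide, m: 0 = fully out towards the robot, 0.08 = fully in against its stop, with the bottle under the roller. Starts between fully out and half in, stays where it is left
- bottle_nest: the slide with the hard grey sample bottle lying across it, fixed in its nest: 60 mm diameter, 115 mm long body, its axis along y. Origin: on the bottle's axis, straight under the roller when the slide is in
- bottle_top (a point): highest point of the bottle's body, 30 mm above its axis; its height differs by up to 2.4 mm from start to start, z up
- press_carriage: the crossbar with the red press roller (40 mm diameter, 110 mm long, along y) under it, guided on the posts; it only moves up and down, driven by the screw. Origin: on the roller's axis
- roller_low (a point): lowest point of the red roller, which meets the bottle's top: 20 mm under the roller's axis
- press_screw (a joint): angle of the press screw and its knob, rad; grows as the knob is turned clockwise seen from above, which lowers the roller 12 mm per turn (1.9 mm per rad). Starts at varying angles, usually 2.5 to 5 rad before the roller seats, from where on the torque to turn it climbs steeply, about 1.5 N m per rad (0.3 N m is firmly seated; let go there, it springs back to a light touch). Before that it turns with a friction of 0.1 N m and stays where it is left; its height does not change
- thumb_knob: the black knurled round thumb knob on the screw, 32 mm diameter, 26 mm tall, its underside 16 mm above the bridge, with a white index line on its top. Origin: centre of its underside, z up; a brass hexagon lock nut 23 mm across lies between it and the bridge
- knob_grip (a point): on the knob's axis, at half its height, 29 mm above the bridge: where to grip it
- spray_can: black and yellow spray can, 52 mm diameter, 175 mm tall, standing; bystander. Origin: centre of its underside
- label_roll: printed label roll, a ring 91 mm diameter, 62 mm tall, standing on its flat side; bystander. Origin: centre of its underside
- spanner: steel open-ended spanner 155 mm long, 6 mm thick, lying flat; bystander. Origin: its middle

How it is judged (in metres and radians):
On the way, in this order (a step that is already met when the one before it is completed fails the run):
1. the bottle slide is fully in (value of joint bottle_slide above 0.077 m), for 0.2 s.
2. with the slide in, the roller is seated on the bottle (value of joint bottle_slide above 0.077 m and contact force between press_carriage and bottle_nest above 5 N), for 0.1 s.
At the end, for the whole second after the job is handed in: The slide is still fully in (within 3 mm of its stop), the roller stands clear of the bottle by a quarter turn of the knob (3 mm from the first touch, less from a firm seat, which squeezes the roller: 1.5 to 3.7 mm pass), and the fingers still grip the knob, which is still (value of joint bottle_slide above 0.077 m and z of roller_low in the frame of bottle_top between 0.0015 and 0.0037 m and contact force between the fingers and thumb_knob above 2 N and velocity of joint press_screw between -0.1 and 0.1 rad/s); the arm keeps its last pose, push and grip.
It fails at once if the bottle was crushed: the roller pressed on it with over 600 N (a knob torque of about 1.2 N m) (contact force between press_carriage and bottle_nest above 600 N).
It fails at once if the spray can was pushed over 20 mm away or knocked over (distance of spray_can from where it was at the start of the episode above 0.02 m or angle between spray_can's own z axis and vertical above 0.5 rad).
It fails at once if the label roll was pushed over 20 mm away (distance of label_roll from where it was at the start of the episode above 0.02 m).
It fails at once if the spanner was pushed over 20 mm away (distance of spanner from where it was at the start of the episode above 0.02 m).
It also fails if it takes over 67 s, if anything falls off the work surface, if the arm or the gripper's body presses on something with over 40 N, if the wrist force passes 120 N, or if a joint passes its speed limit or range.

## Working session

There is one attempt and no reset: what is moved stays moved. The work goes in short steps, Python scripts to look and compute and a tool call to move; the robot and the scene stay as the last step left them, time stands still between calls to the robot, and variables do not carry over. Pictures are saved under pics/ and viewed, and the job is handed in when it is done.

Besides the shell and the picture viewer there is one more tool, called after "Emit:" as a command line: name --argument value ..., lists and objects as JSON in quotes. play_rows: Moves the arm, as the interface text tells. Its arguments: {"type":"object","properties":{"commands":{"type":"array"},"squeeze":{"type":"number"}},"required":["commands"]}

```bash
ls; mkdir -p pics
cat > h.py <<'E'
import numpy as np, cv2
from rig import env, optics, order, finder
def shot(n,f):
    d=optics.get_image(n); cv2.imwrite('pics/'+f,d['color']); return d
def cloud(d):
    h,w=d['range_z'].shape; f=h/2/np.tan(np.radians(d['fov_y'])/2)
    v,u=np.mgrid[:h,:w]; z=d['range_z']
    P=np.stack([(u-d['cx'])/f*z,(v-d['cy'])/f*z,z],-1)
    T=np.array(d['cam_to_world']); return P@T[:3,:3].T+T[:3,3]
E
python3 - <<'E'
from h import *
np.set_printoptions(precision=4,suppress=True)
s=env.observe(); print(s)
for c in ['scene','top','wrist']:
    d=shot(c,c+'0.png'); np.save('pics/%s0.npy'%c,cloud(d))
    print(c,np.array(d['cam_to_world']),d['fov_y'])
    for t in ['thumb_knob','knob_grip','slide_handle','bottle_nest','bottle_top','press_carriage','roller_low','press','spray_can','label_roll','spanner']:
        r=finder.boxes_of(c,t); print(c,t,[(np.round(x['point'],3),round(x['conf'],2)) for x in r[:2]])
E
```

```text
pics
{'time_s': 0.0, 'q': array([-83.6123,  21.8426,  74.3853,   0.0008,  83.8578, -12.3365]), 'qvel': array([ 0.0586, -0.0173, -0.1129,  0.0151,  0.0529, -0.0725]), 'joint_efforts': array([  0.0003, -44.8459, -23.1283,  -0.0001,   0.0048,   0.    ]), 'position': array([ 0.1765, -0.5206,  0.2447]), 'tool_rot': array([[ 0.9471,  0.321 , -0.0002],
       [ 0.321 , -0.9471,  0.0015],
       [ 0.0003, -0.0015, -1.    ]]), 'ft_force': array([-1.2326,  0.1741, -0.3145]), 'wrist_torque': array([-0.0037,  0.0115, -0.0265]), 'grip_width': 0.08576063116860151}
scene [[-0.7316  0.4209 -0.5363  1.1464]
 [ 0.6817  0.4537 -0.5739  0.6547]
 [ 0.0018 -0.7855 -0.6189  0.846 ]
 [ 0.      0.      0.      1.    ]] 42.376040196120755
scene thumb_knob [(array([ 0.663, -0.054,  0.267]), 0.77), (array([ 0.674, -0.032,  0.199]), 0.36)]
scene knob_grip [(array([ 0.666, -0.051,  0.271]), 0.82)]
scene slide_handle [(array([ 0.583, -0.04 ,  0.071]), 0.67)]
scene bottle_nest [(array([ 0.579, -0.044,  0.067]), 0.72), (array([0.469, 0.143, 0.004]), 0.2)]
scene bottle_top [(array([ 0.583, -0.042,  0.074]), 0.58)]
sc
[... 966 characters left out ...]
rriage [(array([ 0.553, -0.286,  0.059]), 0.74)]
top roller_low []
top press [(array([ 0.652, -0.094,  0.029]), 0.89)]
top spray_can [(array([0.63 , 0.175, 0.141]), 0.87)]
top label_roll [(array([ 0.552, -0.284,  0.063]), 0.94), (array([0.633, 0.178, 0.141]), 0.15)]
top spanner [(array([0.472, 0.135, 0.008]), 0.77)]
wrist [[ 0.3215 -0.8993 -0.2965  0.2521]
 [-0.9469 -0.3052 -0.1011 -0.4946]
 [ 0.0004  0.3132 -0.9497  0.3747]
 [ 0.      0.      0.      1.    ]] 63.689594565472326
wrist thumb_knob []
wrist knob_grip []
wrist slide_handle []
wrist bottle_nest []
wrist bottle_top []
wrist press_carriage []
wrist roller_low []
wrist press []
wrist spray_can []
wrist label_roll []
wrist spanner []
```

View pics/scene0.png

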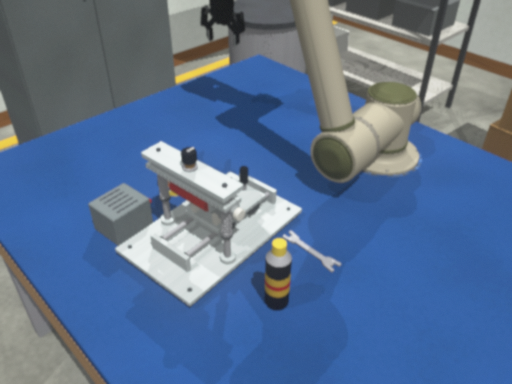

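View pics/top0.png

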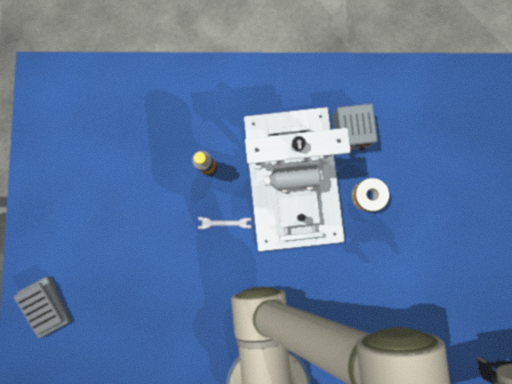

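The scene image shows the bridge with the knob at (188,157), the handle at (244,174), the can at (278,275) and the spanner at (312,250). In the top image the knob is at (299,144), the handle at (301,217), the bottle at (297,178), the label roll at (370,195) and the spanner at (224,223). Next I fit the bridge, knob and handle from the depth data.

Run:
```python
from h import *
np.set_printoptions(precision=4,suppress=True)
for c in ['top','scene']:
    P=np.load(f'pics/{c}0.npy'); I=cv2.imread(f'pics/{c}0.png')
    g=I.astype(int).sum(-1)
    m=(abs(P[...,2]-.235)<.008)&(P[...,0]>.5)&(P[...,0]<.85)&(abs(P[...,1]+.05)<.2)&(g>450)
    q=P[m]; r=cv2.minAreaRect(q[:,:2].astype(np.float32)); print(c,'bridge',m.sum(),r, np.median(q[:,2]),q[:,:2].mean(0))
    b=cv2.boxPoints(r);print(b)
    k=(P[...,2]>.25)&(P[...,2]<.30)&(abs(P[...,0]-.66)<.05)&(abs(P[...,1]+.055)<.05)
    q=P[k];print(' knob',k.sum(),q.mean(0),q.min(0),q.max(0)); t=q[q[:,2]>.272];print('  top',len(t),t.mean(0),t.min(0),t.max(0))
    k=(g<200)&(P[...,2]>.03)&(P[...,2]<.16)&(P[...,0]>.44)&(P[...,0]<.57)&(abs(P[...,1]+.07)<.06)
    v,u=np.nonzero(k)
    q=P[k];print(' handle',k.sum(),u.min(),u.max(),v.min(),v.max(),q.mean(0) if len(q) else 0,q.min(0),q.max(0))
    # bed
    m=(abs(P[...,2]-.012)<.012)&(P[...,0]>.42)&(P[...,0]<.95)&(abs(P[...,1]+.05)<.25)&(g>480)
    r=cv2.minAreaRect(P[m][:,:2].astype(np.float32));print(' bed',r)
    for n,(x,y) in dict(can=(.65,.19),roll=(.553,-.287)).items():
        k=(abs(P[...,0]-x)<.07)&(abs(P[...,1]-y)<.07)&(P[...,2]>.05)
        if k.sum(): print(n,P[k].min(0),P[k].max(0))
I=cv2.imread('pics/top0.png');cv2.imwrite('pics/topc.png',cv2.resize(I[90:260,230:390],None,fx=4.5,fy=3.5*4.5/3.5,interpolation=cv2.INTER_CUBIC)[:600])
I=cv2.imread('pics/scene0.png');cv2.imwrite('pics/scenec.png',cv2.resize(I[130:280,100:300],None,fx=4,fy=4,interpolation=cv2.INTER_CUBIC))
```

```text
top bridge 2310 ((0.6602505445480347, -0.062277957797050476), (0.06077239662408829, 0.24927715957164764), 6.595063209533691) 0.2347331907871159 [ 0.6592 -0.0625]
[[ 0.6158  0.058 ]
 [ 0.6444 -0.1896]
 [ 0.7048 -0.1826]
 [ 0.6761  0.065 ]]
 knob 176 [ 0.6585 -0.0616  0.2748] [ 0.6434 -0.079   0.2564] [ 0.6754 -0.0461  0.2808]
  top 149 [ 0.6599 -0.0619  0.2767] [ 0.6441 -0.0761  0.2721] [ 0.6754 -0.0461  0.2808]
 handle 24 299 304 215 219 [ 0.4868 -0.0806  0.1385] [ 0.482  -0.088   0.1357] [ 0.4925 -0.0748  0.1417]
 bed ((0.6188880205154419, -0.04698406159877777), (0.39801889657974243, 0.4927021265029907), 0.34915006160736084)
can [0.6129 0.1581 0.0502] [0.6654 0.2098 0.179 ]
roll [ 0.5134 -0.3337  0.0501] [ 0.6021 -0.2449  0.0672]
scene bridge 1883 ((0.6590153574943542, -0.059146031737327576), (0.06393911689519882, 0.25191769003868103), 6.662116527557373) 0.2339558549937929 [ 0.6619 -0.0457]
[[ 0.6126  0.0623]
 [ 0.6419 -0.188 ]
 [ 0.7054 -0.1805]
 [ 0.6762  0.0697]]
 knob 255 [ 0.6635 -0.0533  0.2684] [ 0.6442 -0.0758  0.2501] [ 0.6768 -0.0417  0.2789]
  top 123 [ 0.6606 -0.0572  0.2755] [ 0.6442 -0.0758  0.2721] [ 0.6764 -0.0427  0.2789]
 handle 93 240 247 167 182 [ 0.4928 -0.074   0.1251] [ 0.4818 -0.0867  0.1027] [ 0.5002 -0.0664  0.1439]
 bed ((0.6180830597877502, -0.04871313273906708), (0.3960011601448059, 0.49672234058380127), 0.11226370930671692)
can [0.614  0.1642 0.0501] [0.6647 0.2162 0.1772]
```

View pics/scenec.png

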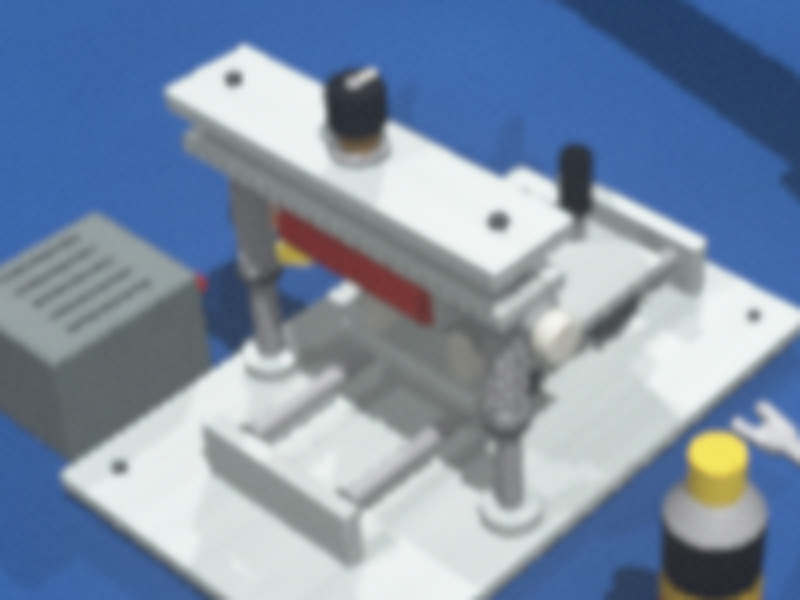

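Bridge and knob fits agree between the two views: knob axis at about (0.660, -0.060), top at z 0.277, press yaw 6.6°. The handle is at about (0.489, -0.080), z 0.098 to 0.142, which lies on the press axis. I move above the handle first, then turn so the jaws lie along press y with the camera side facing the robot.

Emit:
play_rows --commands '[{"grip": -1,"x": 0.0365,"y": -0.0264},{"grip": -1,"x": 0.0365,"y": -0.0264},{"grip": -1,"x": 0.0365,"y": -0.0264},{"grip": -1,"x": 0.0365,"y": -0.0264},{"grip": -1,"x": 0.0365,"y": -0.0264},{"grip": -1,"x": 0.0365,"y": -0.0264},{"grip": -1,"x": 0.0365,"y": -0.0264},{"grip": -1,"x": 0.0365,"y": -0.0264},{"grip": -1,"x": 0.0365,"y": -0.0264},{"grip": -1,"x": 0.0365,"y": -0.0264},{"grip": -1,"x": 0.0365,"y": -0.0264},{"grip": -1,"x": 0.0365,"y": -0.0264}]'

```text
invalid input at $.commands[0]: expected keys grip, x, y, z, rx, ry, rz
```

Emit:
play_rows --commands '[{"grip": -1,"rz": -0.183},{"grip": -1,"rz": -0.183},{"grip": -1,"rz": -0.183},{"grip": -1,"rz": -0.183},{"grip": -1,"rz": -0.183},{"grip": -1,"rz": -0.183},{"grip": -1,"rz": -0.183},{"grip": -1,"rz": -0.183}]'

```text
invalid input at $.commands[0]: expected keys grip, x, y, z, rx, ry, rz
```

Emit:
play_rows --commands '[{"grip": -1,"rz": -0.183},{"grip": -1,"rz": -0.183},{"grip": -1,"rz": -0.183},{"grip": -1,"rz": -0.183},{"grip": -1,"rz": -0.183},{"grip": -1,"rz": -0.183},{"grip": -1,"rz": -0.183},{"grip": -1,"rz": -0.183},{"grip": -1}]'

```text
invalid input at $.commands[0]: expected keys grip, x, y, z, rx, ry, rz
```

All keys are required in every row.

Emit:
play_rows --commands '[{"grip": -1,"x": 0.0365,"y": -0.0264,"z": 0,"rx": 0,"ry": 0,"rz": 0},{"grip": -1,"x": 0.0365,"y": -0.0264,"z": 0,"rx": 0,"ry": 0,"rz": 0},{"grip": -1,"x": 0.0365,"y": -0.0264,"z": 0,"rx": 0,"ry": 0,"rz": 0},{"grip": -1,"x": 0.0365,"y": -0.0264,"z": 0,"rx": 0,"ry": 0,"rz": 0},{"grip": -1,"x": 0.0365,"y": -0.0264,"z": 0,"rx": 0,"ry": 0,"rz": 0},{"grip": -1,"x": 0.0365,"y": -0.0264,"z": 0,"rx": 0,"ry": 0,"rz": 0},{"grip": -1,"x": 0.0365,"y": -0.0264,"z": 0,"rx": 0,"ry": 0,"rz": 0},{"grip": -1,"x": 0.0365,"y": -0.0264,"z": 0,"rx": 0,"ry": 0,"rz": 0},{"grip": -1,"x": 0.0365,"y": -0.0264,"z": 0,"rx": 0,"ry": 0,"rz": 0},{"grip": -1,"x": 0.0365,"y": -0.0264,"z": 0,"rx": 0,"ry": 0,"rz": 0},{"grip": -1,"x": 0.0365,"y": -0.0264,"z": 0,"rx": 0,"ry": 0,"rz": 0},{"grip": -1,"x": 0.0365,"y": -0.0264,"z": 0,"rx": 0,"ry": 0,"rz": 0}]'

```text
time_s: 3.3
position: [0.4904, -0.0789, 0.2455]
tool_rot: [[0.947, 0.321, 0.0], [0.321, -0.947, -0.0], [0.0, 0.0, -1.0]]
ft_force: [-0.3, 0.2, 0.2]
grip_width: 0.0857
```

Emit:
play_rows --commands '[{"grip": -1,"x": 0,"y": 0,"z": 0,"rx": 0,"ry": 0,"rz": -0.183},{"grip": -1,"x": 0,"y": 0,"z": 0,"rx": 0,"ry": 0,"rz": -0.183},{"grip": -1,"x": 0,"y": 0,"z": 0,"rx": 0,"ry": 0,"rz": -0.183},{"grip": -1,"x": 0,"y": 0,"z": 0,"rx": 0,"ry": 0,"rz": -0.183},{"grip": -1,"x": 0,"y": 0,"z": 0,"rx": 0,"ry": 0,"rz": -0.183},{"grip": -1,"x": 0,"y": 0,"z": 0,"rx": 0,"ry": 0,"rz": -0.183},{"grip": -1,"x": 0,"y": 0,"z": 0,"rx": 0,"ry": 0,"rz": -0.183},{"grip": -1,"x": 0,"y": 0,"z": 0,"rx": 0,"ry": 0,"rz": -0.183}]'

```text
time_s: 4.3
position: [0.4897, -0.0802, 0.2454]
tool_rot: [[-0.224, 0.975, 0.0], [0.975, 0.224, -0.0], [-0.0, 0.0, -1.0]]
ft_force: [-0.1, -0.0, 0.9]
grip_width: 0.0856
```

Emit:
play_rows --commands '[{"grip": -1,"x": 0,"y": 0,"z": 0,"rx": 0,"ry": 0,"rz": -0.183},{"grip": -1,"x": 0,"y": 0,"z": 0,"rx": 0,"ry": 0,"rz": -0.183},{"grip": -1,"x": 0,"y": 0,"z": 0,"rx": 0,"ry": 0,"rz": -0.183},{"grip": -1,"x": 0,"y": 0,"z": 0,"rx": 0,"ry": 0,"rz": -0.183},{"grip": -1,"x": 0,"y": 0,"z": 0,"rx": 0,"ry": 0,"rz": -0.183},{"grip": -1,"x": 0,"y": 0,"z": 0,"rx": 0,"ry": 0,"rz": -0.183},{"grip": -1,"x": 0,"y": 0,"z": 0,"rx": 0,"ry": 0,"rz": -0.183},{"grip": -1,"x": 0,"y": 0,"z": 0,"rx": 0,"ry": 0,"rz": -0.183},{"grip": -1,"x": 0,"y": 0,"z": 0,"rx": 0,"ry": 0,"rz": 0}]'

```text
time_s: 5.42
position: [0.4897, -0.0802, 0.2454]
tool_rot: [[-0.994, -0.111, 0.0], [-0.111, 0.994, -0.0], [-0.0, -0.0, -1.0]]
ft_force: [0.1, -0.9, 0.4]
grip_width: 0.0855
```

```bash
cat >> h.py <<'E'
np.set_printoptions(precision=4,suppress=True)
def st():
    s=env.observe()
    R=s['tool_rot'];print('t',s['time_s'],'p',s['position'],'phi',np.degrees(np.arctan2(R[1,0],R[0,0])),'zax',R[:,2],'q',s['q'],'F',s['ft_force'],'M',s['wrist_torque'],'w',s['grip_width']);return s
def to(s,t):
    print('tool shift',s['tool_rot'].T@(np.array(t)-s['position']))
E
python3 - <<'E'
from h import *
s=st(); to(s,[.489,-.080,.120])
d=shot('wrist','w1.png'); print(finder.boxes_of('wrist','slide_handle')[:2],finder.boxes_of('wrist','thumb_knob')[:2])
np.save('pics/w1.npy',cloud(d))
E
```

```text
t 5.425 p [ 0.4897 -0.0802  0.2454] phi -173.60868988773885 zax [ 0.0001 -0.     -1.    ] q [ -23.0042   16.4014   82.5779    0.0016   81.0163 -119.3958] F [ 0.0689 -0.927   0.3797] M [-0.0197 -0.0457  0.0082] w 0.08547977849156166
tool shift [0.0007 0.0003 0.1254]
[{'point': [0.5649, -0.0736, 0.0818], 'conf': 0.55}] []
```

View pics/w1.png

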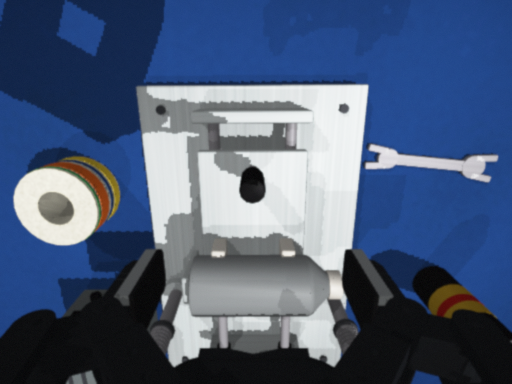

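The wrist view shows the handle at (252,185), centred between the fingers at (145,270) and (365,270), with the bottle at (258,285). Depth check next.

Run:
```python
from h import *
P=np.load('pics/w1.npy'); I=cv2.imread('pics/w1.png'); g=I.astype(int).sum(-1)
k=np.zeros(g.shape,bool);k[160:208,235:272]=1
q=P[k&(g<150)]; t=q[q[:,2]>.134]; print(q.min(0),q.max(0),len(t),t.mean(0),t.min(0),t.max(0))
b=P[255:318,195:300].reshape(-1,3); b=b[b[:,2]>.0]; print('bottle',b[b[:,2]>np.percentile(b[:,2],90)].mean(0),np.percentile(b[:,2],[50,95,99]))
```

```text
[ 0.4091 -0.091   0.0998] [ 0.4955 -0.0719  0.3748] 486 [ 0.4848 -0.0815  0.1412] [ 0.4091 -0.091   0.1341] [ 0.4955 -0.0719  0.3748]
bottle [ 0.5895 -0.0743  0.1463] [0.1317 0.1376 0.1384]
```

Emit:
play_rows --commands '[{"grip": -1,"x": 0.001,"y": 0,"z": 0.032,"rx": 0,"ry": 0,"rz": 0},{"grip": -1,"x": 0,"y": -0.001,"z": 0.032,"rx": 0,"ry": 0,"rz": 0},{"grip": -1,"x": 0,"y": 0,"z": 0.032,"rx": 0,"ry": 0,"rz": 0},{"grip": -1,"x": 0,"y": 0,"z": 0.026,"rx": 0,"ry": 0,"rz": 0},{"grip": -1,"x": 0,"y": 0,"z": 0,"rx": 0,"ry": 0,"rz": 0}]'

```text
time_s: 6.2
position: [0.4881, -0.0811, 0.1222]
tool_rot: [[-0.994, -0.111, -0.003], [-0.111, 0.994, 0.001], [0.003, 0.002, -1.0]]
ft_force: [-0.2, 0.8, -0.3]
grip_width: 0.0851
```

Emit:
play_rows --commands '[{"grip": 1,"x": 0,"y": 0,"z": 0,"rx": 0,"ry": 0,"rz": 0},{"grip": 1,"x": 0,"y": 0,"z": 0,"rx": 0,"ry": 0,"rz": 0},{"grip": 1,"x": 0,"y": 0,"z": 0,"rx": 0,"ry": 0,"rz": 0},{"grip": 1,"x": 0,"y": 0,"z": 0,"rx": 0,"ry": 0,"rz": 0},{"grip": 1,"x": 0,"y": 0,"z": 0,"rx": 0,"ry": 0,"rz": 0},{"grip": 1,"x": 0,"y": 0,"z": 0,"rx": 0,"ry": 0,"rz": 0}]' --squeeze 40

```text
time_s: 6.95
position: [0.489, -0.0815, 0.1239]
tool_rot: [[-0.994, -0.113, 0.001], [-0.113, 0.994, -0.001], [-0.001, -0.001, -1.0]]
ft_force: [-1.2, -0.1, 5.7]
grip_width: 0.0208
```

The grip measures 21 mm, matching the 22 mm handle. Now I push along press +x, which is tool -x.

Emit:
play_rows --commands '[{"grip": 1,"x": -0.01,"y": 0,"z": 0,"rx": 0,"ry": 0,"rz": 0},{"grip": 1,"x": -0.01,"y": 0,"z": 0,"rx": 0,"ry": 0,"rz": 0},{"grip": 1,"x": -0.01,"y": 0,"z": 0,"rx": 0,"ry": 0,"rz": 0},{"grip": 1,"x": -0.01,"y": 0,"z": 0,"rx": 0,"ry": 0,"rz": 0},{"grip": 1,"x": -0.01,"y": 0,"z": 0,"rx": 0,"ry": 0,"rz": 0},{"grip": 1,"x": -0.01,"y": 0,"z": 0,"rx": 0,"ry": 0,"rz": 0}]'

```text
time_s: 7.7
position: [0.5481, -0.0745, 0.1239]
tool_rot: [[-0.994, -0.113, -0.001], [-0.113, 0.994, -0.0], [0.001, -0.0, -1.0]]
ft_force: [-5.5, 0.0, 7.2]
grip_width: 0.0209
```

Emit:
play_rows --commands '[{"grip": 1,"x": -0.005,"y": 0,"z": 0,"rx": 0,"ry": 0,"rz": 0},{"grip": 1,"x": -0.005,"y": 0,"z": 0,"rx": 0,"ry": 0,"rz": 0}]'

```text
time_s: 7.95
position: [0.5523, -0.0739, 0.1235]
tool_rot: [[-0.993, -0.114, -0.017], [-0.114, 0.993, -0.001], [0.017, 0.001, -1.0]]
ft_force: [-32.9, -7.8, 17.5]
grip_width: 0.0206
```

The force rose from 5.5 to 33 N as motion stopped after 64 mm, which fits the end stop. I hold briefly, back off the extra push and check.

Emit:
play_rows --commands '[{"grip": 1,"x": 0,"y": 0,"z": 0,"rx": 0,"ry": 0,"rz": 0},{"grip": 1,"x": 0,"y": 0,"z": 0,"rx": 0,"ry": 0,"rz": 0}]'

```text
time_s: 8.2
position: [0.5539, -0.0738, 0.1232]
tool_rot: [[-0.994, -0.113, -0.011], [-0.113, 0.994, -0.0], [0.011, 0.001, -1.0]]
ft_force: [-24.2, -4.8, 13.6]
grip_width: 0.0208
```

Emit:
play_rows --commands '[{"grip": 1,"x": 0.004,"y": 0,"z": 0,"rx": 0,"ry": 0,"rz": 0},{"grip": 0,"x": 0,"y": 0,"z": 0,"rx": 0,"ry": 0,"rz": 0},{"grip": -0.3,"x": 0,"y": 0,"z": 0,"rx": 0,"ry": 0,"rz": 0},{"grip": -0.3,"x": 0,"y": 0,"z": 0,"rx": 0,"ry": 0,"rz": 0},{"grip": -0.3,"x": 0,"y": 0,"z": 0,"rx": 0,"ry": 0,"rz": 0}]'

```text
time_s: 8.82
position: [0.5545, -0.0738, 0.1233]
tool_rot: [[-0.994, -0.113, -0.0], [-0.113, 0.994, 0.0], [-0.0, 0.0, -1.0]]
ft_force: [-0.3, -0.3, -0.6]
grip_width: 0.0556
```

Run:
```python
from h import *
s=st()
d=shot('scene','s2.png');I=d['color'];cv2.imwrite('pics/s2c.png',cv2.resize(I[130:280,100:300],None,fx=4,fy=4,interpolation=cv2.INTER_CUBIC))
```

```text
t 8.825 p [ 0.5545 -0.0738  0.1233] phi -173.50429033806253 zax [-0.  0. -1.] q [ -19.71     29.4051   83.4649    0.0017   67.1306 -116.2064] F [-0.3471 -0.277  -0.6342] M [-0.0317  0.0034  0.021 ] w 0.05555887881431086
```

View pics/s2c.png

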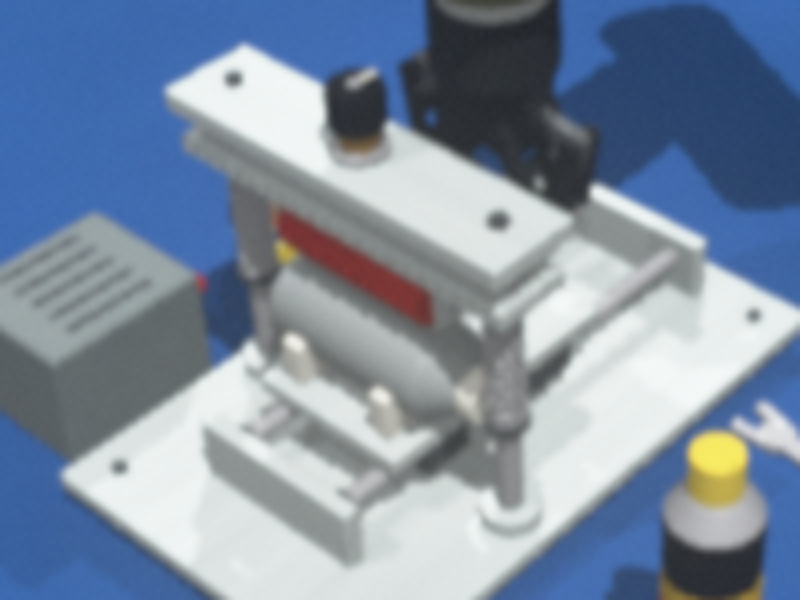

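The bottle now lies under the red roller (bottle centre at about (370,340) in this crop). I fit circles to the bottle's cross-section before and after the push, to check that the slide really reached its stop.

Run:
```python
from h import *
from scipy.optimize import least_squares
a=np.radians(6.6);ex=np.array([np.cos(a),np.sin(a)]);ey=np.array([-ex[1],ex[0]]);o=np.array([.660,-.061])
d=optics.get_image('scene');np.save('pics/s2.npy',cloud(d));cv2.imwrite('pics/s2.png',d['color'])
for n in ['w1','top0','scene0','s2']:
    P=np.load(f'pics/{n}.npy').reshape(-1,3); xy=P[:,:2]-o; X=xy@ex;Y=xy@ey
    lo=-.13 if n!='s2' else -.02; hi=-.033 if n!='s2' else .045
    zl=.095
    k=(X>lo)&(X<hi)&(abs(Y)<.045)&(P[:,2]>zl)&(P[:,2]<.16)
    x=X[k];z=P[k,2]
    r=least_squares(lambda p:np.hypot(x-p[0],z-p[1])-.03,[-.05 if n!='s2' else 0,.105],loss='soft_l1',f_scale=.002)
    print(n,k.sum(),r.x,np.median(abs(r.fun)),'x range',np.percentile(x,[1,99]),'zmax',np.percentile(z,99))
    if n in('s2','scene0'):
        k=(abs(X)<.03)&(abs(Y)<.05)&(P[:,2]>.13)&(P[:,2]<.2); print(n,'roller pts',np.percentile(P[k,2],[1,10,50,90,99]))
```

```text
w1 6155 [-0.0639  0.1073] 0.00042820444127169427 x range [-0.0998 -0.0444] zmax 0.13823977573857696
top0 754 [-0.0626  0.1063] 0.0009637993352166925 x range [-0.0966 -0.0346] zmax 0.13937840204697924
scene0 31 [-0.0643  0.1062] 0.000703587827119951 x range [-0.0373 -0.0332] zmax 0.11699165348662208
scene0 roller pts [0.153  0.1603 0.1734 0.1972 0.1999]
s2 717 [-0.0009  0.1056] 0.001076111295632655 x range [0.0019 0.0349] zmax 0.15912950145210855
s2 roller pts [0.1301 0.1321 0.1649 0.1949 0.1993]
```

The bottle axis moved from -64 mm to -1 mm of the press origin, so the slide is fully in. The bottle top is at z of about 0.136. Now I lift, move above the knob and turn to near the lower limit of joint 6.

Emit:
play_rows --commands '[{"grip": -1,"x": 0,"y": 0,"z": -0.02,"rx": 0,"ry": 0,"rz": 0},{"grip": -1,"x": 0,"y": 0,"z": -0.04,"rx": 0,"ry": 0,"rz": 0},{"grip": -1,"x": 0,"y": 0,"z": -0.045,"rx": 0,"ry": 0,"rz": 0},{"grip": -1,"x": 0,"y": 0,"z": -0.045,"rx": 0,"ry": 0,"rz": 0},{"grip": -1,"x": 0,"y": 0,"z": -0.045,"rx": 0,"ry": 0,"rz": 0},{"grip": -1,"x": 0,"y": 0,"z": -0.025,"rx": 0,"ry": 0,"rz": 0},{"grip": -1,"x": -0.036,"y": 0,"z": 0,"rx": 0,"ry": 0,"rz": 0},{"grip": -1,"x": -0.036,"y": 0,"z": 0,"rx": 0,"ry": 0,"rz": 0},{"grip": -1,"x": -0.0355,"y": 0.001,"z": 0,"rx": 0,"ry": 0,"rz": 0},{"grip": -1,"x": 0,"y": 0,"z": 0,"rx": 0,"ry": 0,"rz": 0}]'

```text
time_s: 10.18
position: [0.6624, -0.0605, 0.3414]
tool_rot: [[-0.994, -0.114, -0.002], [-0.114, 0.994, 0.001], [0.002, 0.001, -1.0]]
ft_force: [0.6, 0.6, -0.2]
grip_width: 0.0853
```

Run:
```python
from h import *
s=st(); to(s,[.660,-.0605,.261])
d=shot('wrist','w3.png'); np.save('pics/w3.npy',cloud(d)); print(finder.boxes_of('wrist','thumb_knob')[:2])
P=cloud(d).reshape(-1,3)
k=(P[:,2]>.270)&(P[:,2]<.285)&(np.hypot(P[:,0]-.66,P[:,1]+.06)<.03); q=P[k]
print(k.sum(),q.mean(0),q.min(0),q.max(0),cv2.minEnclosingCircle(q[:,:2].astype(np.float32)))
```

```text
t 10.175 p [ 0.6624 -0.0605  0.3414] phi -173.4652116390983 zax [-0.0021  0.0007 -1.    ] q [ -15.3941   32.6365   40.6145    0.0048  106.8742 -111.9274] F [ 0.5566  0.599  -0.2116] M [-0.0088 -0.0201  0.0097] w 0.08531964933236007
tool shift [0.0023 0.0002 0.0804]
[{'point': [0.6539, -0.0613, 0.2753], 'conf': 0.74}, {'point': [0.6311, 0.1706, 0.134], 'conf': 0.72}]
1774 [ 0.657  -0.061   0.2774] [ 0.6421 -0.0774  0.27  ] [ 0.674  -0.0443  0.2806] ((0.6586817502975464, -0.06080823391675949), 0.016946488991379738)
```

View pics/w3.png

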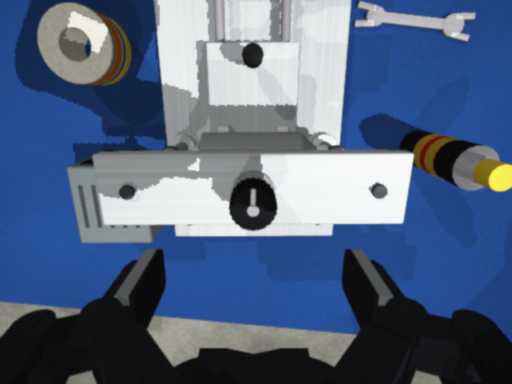

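The wrist view shows the knob at (253,203) with its index line towards the robot, and nothing else at that height. Knob centre is (0.659, -0.061), top at z 0.277, matching the earlier views. I centre, rotate and descend.

Emit:
play_rows --commands '[{"grip": -1,"x": 0.003,"y": 0,"z": 0,"rx": 0,"ry": 0,"rz": 0},{"grip": -1,"x": 0,"y": 0,"z": 0,"rx": 0,"ry": 0,"rz": -0.16},{"grip": -1,"x": 0,"y": 0,"z": 0,"rx": 0,"ry": 0,"rz": -0.16},{"grip": -1,"x": 0,"y": 0,"z": 0,"rx": 0,"ry": 0,"rz": -0.16},{"grip": -1,"x": 0,"y": 0,"z": 0,"rx": 0,"ry": 0,"rz": -0.16},{"grip": -1,"x": 0,"y": 0,"z": 0,"rx": 0,"ry": 0,"rz": -0.16},{"grip": -1,"x": 0,"y": 0,"z": 0.025,"rx": 0,"ry": 0,"rz": 0},{"grip": -1,"x": 0,"y": 0,"z": 0.03,"rx": 0,"ry": 0,"rz": 0},{"grip": -1,"x": 0,"y": 0,"z": 0.025,"rx": 0,"ry": 0,"rz": 0},{"grip": -1,"x": 0,"y": 0,"z": 0,"rx": 0,"ry": 0,"rz": 0}]'

```text
time_s: 11.52
position: [0.6569, -0.0611, 0.2625]
tool_rot: [[-0.612, -0.791, -0.003], [-0.791, 0.612, 0.001], [0.001, 0.003, -1.0]]
ft_force: [-0.2, -1.0, 0.4]
grip_width: 0.0848
```

Run:
```python
from h import *
s=st(); to(s,[.6593,-.0607,.261])
```

```text
t 11.525 p [ 0.6569 -0.0611  0.2625] phi -127.69895489834381 zax [-0.0029  0.0008 -1.    ] q [ -15.5737   32.9397   52.513    -0.0034   94.7199 -157.8749] F [-0.1928 -0.9756  0.3932] M [-0.0326 -0.0208 -0.001 ] w 0.08483911926788115
tool shift [-0.0018 -0.0017  0.0015]
```

Emit:
play_rows --commands '[{"grip": -1,"x": -0.0015,"y": -0.0015,"z": 0.001,"rx": 0,"ry": 0,"rz": 0},{"grip": 1,"x": 0,"y": 0,"z": 0,"rx": 0,"ry": 0,"rz": 0},{"grip": 1,"x": 0,"y": 0,"z": 0,"rx": 0,"ry": 0,"rz": 0},{"grip": 1,"x": 0,"y": 0,"z": 0,"rx": 0,"ry": 0,"rz": 0},{"grip": 1,"x": 0,"y": 0,"z": 0,"rx": 0,"ry": 0,"rz": 0},{"grip": 1,"x": 0,"y": 0,"z": 0,"rx": 0,"ry": 0,"rz": 0}]' --squeeze 60

```text
time_s: 12.28
position: [0.6599, -0.0606, 0.2629]
tool_rot: [[-0.611, -0.792, -0.0], [-0.792, 0.611, 0.0], [-0.0, 0.0, -1.0]]
ft_force: [-4.2, 3.3, 5.4]
grip_width: 0.0302
```

Run:
```python
from h import *
s=st()
```

```text
t 12.275 p [ 0.6599 -0.0606  0.2629] phi -127.66849071382245 zax [-0.      0.0002 -1.    ] q [ -15.4622   33.1895   51.9914    0.0083   94.8219 -157.793 ] F [-4.1554  3.2705  5.3816] M [ 0.3626  0.7379 -0.0549] w 0.03018304922998278
```

Emit:
play_rows --commands '[{"grip": 1,"x": 0,"y": 0,"z": 0,"rx": 0,"ry": 0,"rz": 0.1},{"grip": 1,"x": 0,"y": 0,"z": 0,"rx": 0,"ry": 0,"rz": 0.1},{"grip": 1,"x": 0,"y": 0,"z": 0,"rx": 0,"ry": 0,"rz": 0.1},{"grip": 1,"x": 0,"y": 0,"z": 0,"rx": 0,"ry": 0,"rz": 0.1},{"grip": 1,"x": 0,"y": 0,"z": 0,"rx": 0,"ry": 0,"rz": 0.1},{"grip": 1,"x": 0,"y": 0,"z": 0,"rx": 0,"ry": 0,"rz": 0.1}]'

```text
time_s: 13.02
position: [0.6602, -0.0609, 0.2629]
tool_rot: [[-0.952, -0.305, 0.001], [-0.305, 0.952, -0.001], [-0.001, -0.001, -1.0]]
ft_force: [-2.8, -0.6, 5.5]
grip_width: 0.0302
```

Run:
```python
from h import *
s=st()
```

```text
t 13.025 p [ 0.6602 -0.0609  0.2629] phi -162.23958191831233 zax [ 0.0008 -0.0005 -1.    ] q [ -15.4756   33.199    51.9724   -0.0157   94.7753 -123.2373] F [-2.8272 -0.5979  5.5084] M [0.0735 0.4005 0.1429] w 0.030160685800609505
```

The resisting torque Mz is about +0.14 N·m, consistent with 0.1 friction. I continue.

Emit:
play_rows --commands '[{"grip": 1,"x": 0,"y": 0,"z": 0,"rx": 0,"ry": 0,"rz": 0.1},{"grip": 1,"x": 0,"y": 0,"z": 0,"rx": 0,"ry": 0,"rz": 0.1},{"grip": 1,"x": 0,"y": 0,"z": 0,"rx": 0,"ry": 0,"rz": 0.1},{"grip": 1,"x": 0,"y": 0,"z": 0,"rx": 0,"ry": 0,"rz": 0.1},{"grip": 1,"x": 0,"y": 0,"z": 0,"rx": 0,"ry": 0,"rz": 0.1},{"grip": 1,"x": 0,"y": 0,"z": 0,"rx": 0,"ry": 0,"rz": 0.1}]'

```text
time_s: 13.78
position: [0.6602, -0.0614, 0.2629]
tool_rot: [[-0.958, 0.286, 0.001], [0.286, 0.958, -0.001], [-0.001, -0.001, -1.0]]
ft_force: [-2.1, -1.3, 4.0]
grip_width: 0.0302
```

Run:
```python
from h import *
s=st()
```

```text
t 13.775 p [ 0.6602 -0.0614  0.2629] phi 163.35478713771278 zax [ 0.0009 -0.0013 -1.    ] q [-15.4999  33.2025  51.9647  -0.0597  94.7628 -88.8597] F [-2.1427 -1.3084  3.98  ] M [-0.2402  0.429   0.0915] w 0.030156035672716356
```

Emit:
play_rows --commands '[{"grip": 1,"x": 0,"y": 0,"z": 0,"rx": 0,"ry": 0,"rz": 0.1},{"grip": 1,"x": 0,"y": 0,"z": 0,"rx": 0,"ry": 0,"rz": 0.1},{"grip": 1,"x": 0,"y": 0,"z": 0,"rx": 0,"ry": 0,"rz": 0.1},{"grip": 1,"x": 0,"y": 0,"z": 0,"rx": 0,"ry": 0,"rz": 0.1}]'

```text
time_s: 14.28
position: [0.6601, -0.0617, 0.2629]
tool_rot: [[-0.771, 0.637, 0.001], [0.637, 0.771, -0.002], [-0.002, -0.001, -1.0]]
ft_force: [-3.4, -3.4, 5.4]
grip_width: 0.0304
```

Run:
```python
from h import *
s=st()
d=shot('scene','s4.png');I=d['color'];cv2.imwrite('pics/s4c.png',cv2.resize(I[140:240,130:250],None,fx=6,fy=6,interpolation=cv2.INTER_CUBIC))
```

```text
t 14.275 p [ 0.6601 -0.0617  0.2629] phi 140.41832116718453 zax [ 0.0005 -0.0018 -1.    ] q [-15.5178  33.1999  51.9709  -0.0913  94.7742 -65.9438] F [-3.3966 -3.3586  5.3819] M [-0.4491  0.58    0.1311] w 0.030416016735356485
```

View pics/s4c.png

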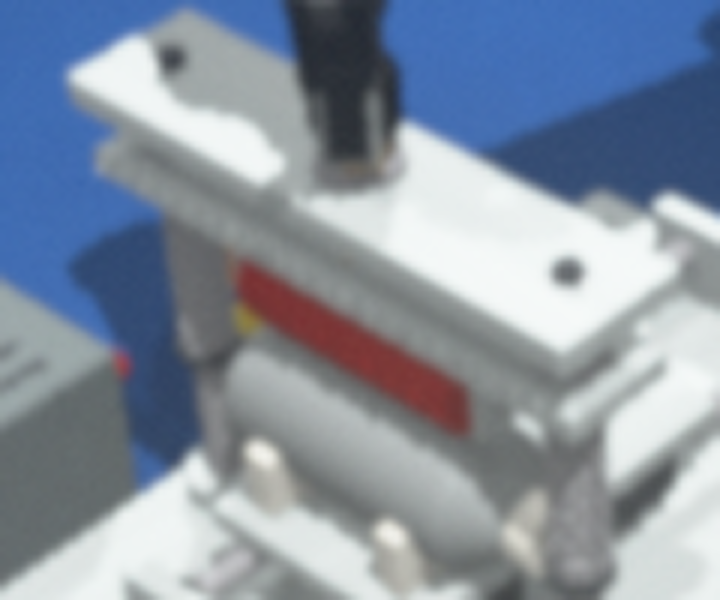

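The fingers hold the knob. The red roller's lower edge at (350,380) is still above the bottle, with 1.6 rad turned. I continue in smaller batches.

Emit:
play_rows --commands '[{"grip": 1,"x": 0,"y": 0,"z": 0,"rx": 0,"ry": 0,"rz": 0.1},{"grip": 1,"x": 0,"y": 0,"z": 0,"rx": 0,"ry": 0,"rz": 0.1},{"grip": 1,"x": 0,"y": 0,"z": 0,"rx": 0,"ry": 0,"rz": 0.1}]'

```text
time_s: 14.7
position: [0.6599, -0.0619, 0.263]
tool_rot: [[-0.548, 0.836, 0.0], [0.836, 0.548, -0.002], [-0.002, -0.001, -1.0]]
ft_force: [-4.2, -3.0, 5.3]
grip_width: 0.0303
```

Run:
```python
from h import *
s=st()
```

```text
t 14.7 p [ 0.6599 -0.0619  0.263 ] phi 123.23906864434485 zax [ 0.    -0.002 -1.   ] q [-15.5268  33.1929  51.9795  -0.1101  94.7955 -48.7751] F [-4.1517 -2.9753  5.3498] M [-0.5726  0.8108  0.0604] w 0.03029196388636314
```

Emit:
play_rows --commands '[{"grip": 1,"x": 0,"y": 0,"z": 0,"rx": 0,"ry": 0,"rz": 0.1},{"grip": 1,"x": 0,"y": 0,"z": 0,"rx": 0,"ry": 0,"rz": 0.1},{"grip": 1,"x": 0,"y": 0,"z": 0,"rx": 0,"ry": 0,"rz": 0.1}]'

```text
time_s: 15.08
position: [0.6597, -0.062, 0.2629]
tool_rot: [[-0.276, 0.961, -0.001], [0.961, 0.276, -0.002], [-0.002, -0.001, -1.0]]
ft_force: [-5.8, -3.5, 5.7]
grip_width: 0.0302
```

Run:
```python
from h import *
s=st()
```

```text
t 15.075 p [ 0.6597 -0.062   0.2629] phi 106.04395822107992 zax [-0.0006 -0.0022 -1.    ] q [-15.5319  33.1867  51.9916  -0.1279  94.8198 -31.5866] F [-5.7828 -3.5455  5.6638] M [-0.6915  0.9757  0.114 ] w 0.030248811618870147
```

Emit:
play_rows --commands '[{"grip": 1,"x": 0,"y": 0,"z": 0,"rx": 0,"ry": 0,"rz": 0.1},{"grip": 1,"x": 0,"y": 0,"z": 0,"rx": 0,"ry": 0,"rz": 0.1},{"grip": 1,"x": 0,"y": 0,"z": 0,"rx": 0,"ry": 0,"rz": 0.1}]'

```text
time_s: 15.45
position: [0.6595, -0.062, 0.2629]
tool_rot: [[0.02, 1.0, -0.001], [1.0, -0.02, -0.002], [-0.002, -0.001, -1.0]]
ft_force: [-7.6, -4.0, 6.3]
grip_width: 0.0302
```

Run:
```python
from h import *
s=st()
```

```text
t 15.45 p [ 0.6595 -0.062   0.2629] phi 88.84841327027125 zax [-0.0013 -0.0022 -1.    ] q [-15.5373  33.1812  52.0041  -0.1418  94.8508 -14.3976] F [-7.6405 -3.9701  6.3425] M [-0.6228  1.2637  0.06  ] w 0.03023670066218663
```

Emit:
play_rows --commands '[{"grip": 1,"x": 0,"y": 0,"z": 0,"rx": 0,"ry": 0,"rz": 0.1},{"grip": 1,"x": 0,"y": 0,"z": 0,"rx": 0,"ry": 0,"rz": 0.1},{"grip": 1,"x": 0,"y": 0,"z": 0,"rx": 0,"ry": 0,"rz": 0.1}]'

```text
time_s: 15.82
position: [0.6593, -0.062, 0.2629]
tool_rot: [[0.315, 0.949, -0.002], [0.949, -0.315, -0.002], [-0.003, -0.001, -1.0]]
ft_force: [-9.1, -3.7, 6.8]
grip_width: 0.0304
```

Run:
```python
from h import *
s=st()
```

```text
t 15.825 p [ 0.6593 -0.062   0.2629] phi 71.65897957830643 zax [-0.0019 -0.0021 -1.    ] q [-15.5395  33.1725  52.0196  -0.1465  94.8789   2.7893] F [-9.0694 -3.7066  6.7715] M [-0.6978  1.3976  0.1446] w 0.030440039672809328
```

Emit:
play_rows --commands '[{"grip": 1,"x": 0,"y": 0,"z": 0,"rx": 0,"ry": 0,"rz": 0.1},{"grip": 1,"x": 0,"y": 0,"z": 0,"rx": 0,"ry": 0,"rz": 0.1},{"grip": 1,"x": 0,"y": 0,"z": 0,"rx": 0,"ry": 0,"rz": 0.1}]'

```text
time_s: 16.2
position: [0.659, -0.0619, 0.2629]
tool_rot: [[0.581, 0.814, -0.003], [0.814, -0.581, -0.002], [-0.003, -0.001, -1.0]]
ft_force: [-10.1, -3.0, 7.2]
grip_width: 0.0301
```

Run:
```python
from h import *
s=st()
d=shot('scene','s5.png');I=d['color'];cv2.imwrite('pics/s5c.png',cv2.resize(I[140:240,130:250],None,fx=6,fy=6,interpolation=cv2.INTER_CUBIC))
```

```text
t 16.2 p [ 0.659  -0.0619  0.2629] phi 54.474292502861296 zax [-0.0026 -0.0019 -1.    ] q [-15.5336  33.1664  52.0326  -0.1445  94.9134  19.9799] F [-10.052   -3.0037   7.1854] M [-0.6427  1.6117  0.1048] w 0.030053496737716737
```

View pics/s5c.png

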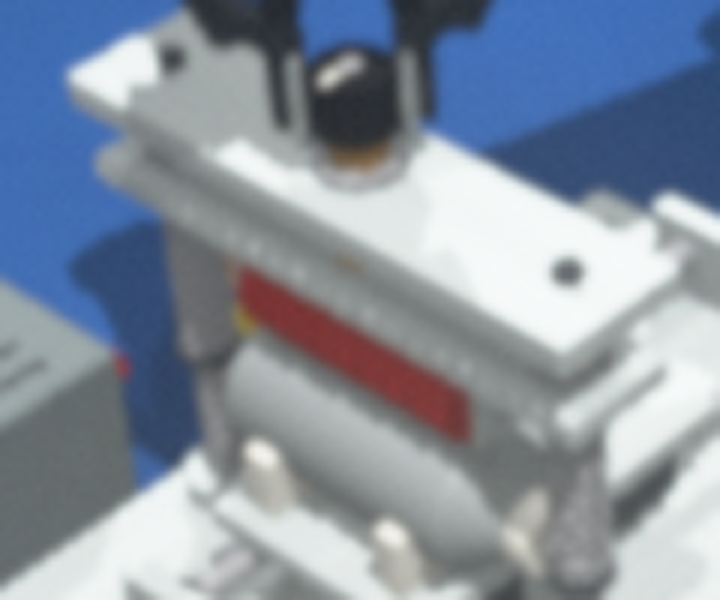

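The roller is lower (red lower edge down about 6 px in the crop) and the knob sits squarely between the fingers, so it is following.

Emit:
play_rows --commands '[{"grip": 1,"x": 0,"y": 0,"z": 0,"rx": 0,"ry": 0,"rz": 0.1},{"grip": 1,"x": 0,"y": 0,"z": 0,"rx": 0,"ry": 0,"rz": 0.1},{"grip": 1,"x": 0,"y": 0,"z": 0,"rx": 0,"ry": 0,"rz": 0.1}]'

```text
time_s: 16.62
position: [0.6589, -0.0617, 0.2629]
tool_rot: [[0.796, 0.606, -0.003], [0.606, -0.796, -0.002], [-0.003, -0.001, -1.0]]
ft_force: [-11.5, -3.0, 6.9]
grip_width: 0.0305
```

Run:
```python
from h import *
s=st()
```

```text
t 16.625 p [ 0.6589 -0.0617  0.2629] phi 37.29511444838312 zax [-0.0031 -0.0016 -1.    ] q [-15.5265  33.1596  52.049   -0.1363  94.9396  37.1668] F [-11.504   -3.0196   6.9017] M [-0.4446  1.8153  0.1441] w 0.03051981718616961
```

Emit:
play_rows --commands '[{"grip": 1,"x": 0,"y": 0,"z": 0,"rx": 0,"ry": 0,"rz": 0.1},{"grip": 1,"x": 0,"y": 0,"z": 0,"rx": 0,"ry": 0,"rz": 0.1}]'

```text
time_s: 16.88
position: [0.6588, -0.0616, 0.2629]
tool_rot: [[0.9, 0.436, -0.003], [0.436, -0.9, -0.001], [-0.004, -0.0, -1.0]]
ft_force: [-12.4, -2.5, 7.1]
grip_width: 0.0304
```

Run:
```python
from h import *
s=st()
```

```text
t 16.875 p [ 0.6588 -0.0616  0.2629] phi 25.841677000461498 zax [-0.0033 -0.0014 -1.    ] q [-15.5215  33.1549  52.0523  -0.1273  94.9511  48.626 ] F [-12.4272  -2.4715   7.0946] M [-0.3902  1.8651  0.0561] w 0.030373776567198682
```

Emit:
play_rows --commands '[{"grip": 1,"x": 0,"y": 0,"z": 0,"rx": 0,"ry": 0,"rz": 0.1},{"grip": 1,"x": 0,"y": 0,"z": 0,"rx": 0,"ry": 0,"rz": 0.1}]'

```text
time_s: 17.12
position: [0.6587, -0.0614, 0.2629]
tool_rot: [[0.969, 0.249, -0.003], [0.249, -0.969, -0.001], [-0.004, 0.0, -1.0]]
ft_force: [-13.0, -1.8, 7.4]
grip_width: 0.0302
```

Run:
```python
from h import *
s=st()
```

```text
t 17.125 p [ 0.6587 -0.0614  0.2629] phi 14.389055149064964 zax [-0.0035 -0.0011 -1.    ] q [-15.5161  33.1545  52.0571  -0.1139  94.9624  60.0851] F [-12.999   -1.8184   7.3523] M [-0.2592  1.9021  0.1098] w 0.03023260128538902
```

Emit:
play_rows --commands '[{"grip": 1,"x": 0,"y": 0,"z": 0,"rx": 0,"ry": 0,"rz": 0.1},{"grip": 1,"x": 0,"y": 0,"z": 0,"rx": 0,"ry": 0,"rz": 0.1}]'

```text
time_s: 17.38
position: [0.6587, -0.0613, 0.2629]
tool_rot: [[0.999, 0.051, -0.004], [0.051, -0.999, -0.001], [-0.004, 0.001, -1.0]]
ft_force: [-12.7, -0.8, 7.5]
grip_width: 0.0304
```

Run:
```python
from h import *
s=st()
```

```text
t 17.375 p [ 0.6587 -0.0613  0.2629] phi 2.938346757853907 zax [-0.0035 -0.0009 -1.    ] q [-15.5074  33.1501  52.0612  -0.1027  94.97    71.5454] F [-12.7177  -0.7799   7.4832] M [-0.1098  1.9344  0.0942] w 0.03039398681919464
```

Emit:
play_rows --commands '[{"grip": 1,"x": 0,"y": 0,"z": 0,"rx": 0,"ry": 0,"rz": 0.1},{"grip": 1,"x": 0,"y": 0,"z": 0,"rx": 0,"ry": 0,"rz": 0.1}]'

```text
time_s: 17.62
position: [0.6587, -0.0611, 0.2629]
tool_rot: [[0.989, -0.148, -0.004], [-0.148, -0.989, -0.001], [-0.003, 0.001, -1.0]]
ft_force: [-11.8, -0.9, 7.4]
grip_width: 0.0301
```

Run:
```python
from h import *
s=st()
```

```text
t 17.625 p [ 0.6587 -0.0611  0.2629] phi -8.509011946147501 zax [-0.0035 -0.0006 -1.    ] q [-15.4983  33.1508  52.0623  -0.0879  94.973   83.0031] F [-11.7603  -0.8926   7.4039] M [-0.0573  1.8925  0.0657] w 0.030099081928453703
```

Emit:
play_rows --commands '[{"grip": 1,"x": 0,"y": 0,"z": 0,"rx": 0,"ry": 0,"rz": 0.1},{"grip": 1,"x": 0,"y": 0,"z": 0,"rx": 0,"ry": 0,"rz": 0.1}]'

```text
time_s: 17.88
position: [0.6588, -0.061, 0.2629]
tool_rot: [[0.94, -0.341, -0.003], [-0.341, -0.94, -0.0], [-0.003, 0.001, -1.0]]
ft_force: [-11.5, 0.4, 7.3]
grip_width: 0.0307
```

Run:
```python
from h import *
s=st()
```

```text
t 17.875 p [ 0.6588 -0.061   0.2629] phi -19.959162339358077 zax [-0.0034 -0.0003 -1.    ] q [-15.4905  33.1525  52.0623  -0.0702  94.9691  94.4625] F [-11.4964   0.3713   7.2809] M [-0.0236  1.8155  0.1239] w 0.030675123095230537
```

Emit:
play_rows --commands '[{"grip": 1,"x": 0,"y": 0,"z": 0,"rx": 0,"ry": 0,"rz": 0.1},{"grip": 1,"x": 0,"y": 0,"z": 0,"rx": 0,"ry": 0,"rz": 0.1}]'

```text
time_s: 18.12
position: [0.6588, -0.0608, 0.2629]
tool_rot: [[0.854, -0.521, -0.003], [-0.521, -0.854, -0.0], [-0.003, 0.002, -1.0]]
ft_force: [-11.4, 0.9, 6.6]
grip_width: 0.0303
```

Run:
```python
from h import *
s=st()
d=shot('scene','s6.png');I=d['color'];cv2.imwrite('pics/s6c.png',cv2.resize(I[140:240,130:250],None,fx=6,fy=6,interpolation=cv2.INTER_CUBIC))
```

```text
t 18.125 p [ 0.6588 -0.0608  0.2629] phi -31.384616317513544 zax [-0.0032 -0.0002 -1.    ] q [-15.4808  33.153   52.0591  -0.06    94.9632 105.8986] F [-11.4192   0.9313   6.6245] M [0.0509 1.7541 0.4021] w 0.030296548331020964
```

View pics/s6c.png

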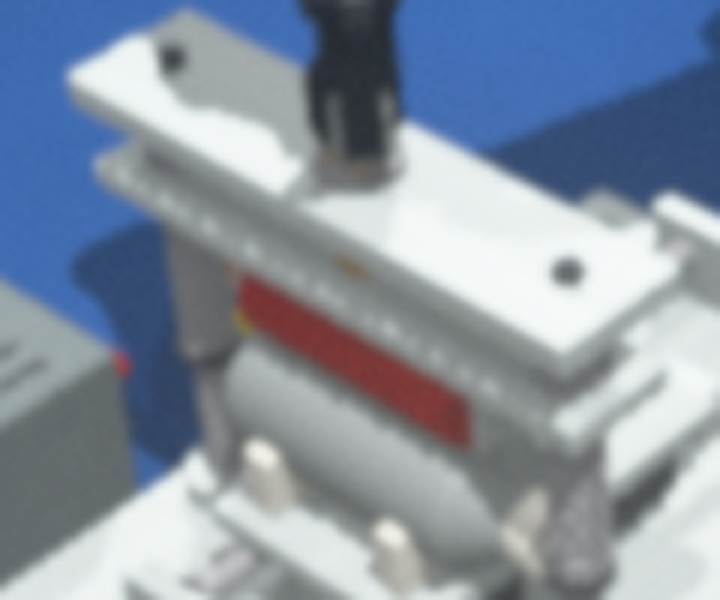

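Torque jumped to 0.40 N·m (0.1 friction plus 0.3 seating). I hold briefly and read again.

Emit:
play_rows --commands '[{"grip": 1,"x": 0,"y": 0,"z": 0,"rx": 0,"ry": 0,"rz": 0},{"grip": 1,"x": 0,"y": 0,"z": 0,"rx": 0,"ry": 0,"rz": 0}]'

```text
time_s: 18.42
position: [0.6588, -0.0608, 0.2629]
tool_rot: [[0.855, -0.518, -0.003], [-0.518, -0.855, -0.0], [-0.003, 0.002, -1.0]]
ft_force: [-11.0, 0.6, 7.1]
grip_width: 0.0308
```

Run:
```python
from h import *
s=st()
```

```text
t 18.425 p [ 0.6588 -0.0608  0.2629] phi -31.213740891757524 zax [-0.0033 -0.0002 -1.    ] q [-15.4796  33.1531  52.0595  -0.0599  94.9648 105.729 ] F [-10.9864   0.626    7.1165] M [0.047  1.8382 0.1758] w 0.030842724073864004
```

Emit:
play_rows --commands '[{"grip": 1,"x": 0,"y": 0,"z": 0,"rx": 0,"ry": 0,"rz": 0.06}]'

```text
time_s: 18.55
position: [0.6588, -0.0608, 0.2629]
tool_rot: [[0.822, -0.569, -0.003], [-0.569, -0.822, -0.0], [-0.003, 0.002, -1.0]]
ft_force: [-11.2, 0.4, 6.8]
grip_width: 0.0304
```

Run:
```python
from h import *
s=st()
```

```text
t 18.55 p [ 0.6588 -0.0608  0.2629] phi -34.70099419781553 zax [-0.0032 -0.0001 -1.    ] q [-15.4774  33.1528  52.0601  -0.0567  94.9613 109.2187] F [-11.1917   0.3551   6.8044] M [0.0452 1.7399 0.4476] w 0.03037734047848933
```

Emit:
play_rows --commands '[{"grip": 1,"x": 0,"y": 0,"z": 0,"rx": 0,"ry": 0,"rz": 0}]'

```text
time_s: 18.68
position: [0.6588, -0.0608, 0.2629]
tool_rot: [[0.822, -0.569, -0.003], [-0.569, -0.822, -0.0], [-0.003, 0.002, -1.0]]
ft_force: [-10.5, 1.7, 7.4]
grip_width: 0.0308
```

Run:
```python
from h import *
s=st()
```

```text
t 18.675 p [ 0.6588 -0.0608  0.2629] phi -34.67288211457463 zax [-0.0031 -0.0002 -1.    ] q [-15.4779  33.1521  52.0584  -0.0567  94.9611 109.19  ] F [-10.4717   1.7324   7.4426] M [0.0442 1.7992 0.2462] w 0.03076344875294919
```

Seated: 0.45 N·m while moving and 0.25 held, with the first touch about 0.23 rad back. Backing off 1.57 rad gives about 2.6 mm of clearance.

Emit:
play_rows --commands '[{"grip": 1,"x": 0,"y": 0,"z": 0,"rx": 0,"ry": 0,"rz": -0.1},{"grip": 1,"x": 0,"y": 0,"z": 0,"rx": 0,"ry": 0,"rz": -0.1},{"grip": 1,"x": 0,"y": 0,"z": 0,"rx": 0,"ry": 0,"rz": -0.1},{"grip": 1,"x": 0,"y": 0,"z": 0,"rx": 0,"ry": 0,"rz": -0.1},{"grip": 1,"x": 0,"y": 0,"z": 0,"rx": 0,"ry": 0,"rz": -0.1},{"grip": 1,"x": 0,"y": 0,"z": 0,"rx": 0,"ry": 0,"rz": -0.1},{"grip": 1,"x": 0,"y": 0,"z": 0,"rx": 0,"ry": 0,"rz": -0.1},{"grip": 1,"x": 0,"y": 0,"z": 0,"rx": 0,"ry": 0,"rz": -0.1}]'

```text
time_s: 19.68
position: [0.6587, -0.0614, 0.2629]
tool_rot: [[0.981, 0.196, -0.003], [0.196, -0.981, -0.001], [-0.004, 0.0, -1.0]]
ft_force: [-12.0, -2.1, 7.9]
grip_width: 0.0306
```

Emit:
play_rows --commands '[{"grip": 1,"x": 0,"y": 0,"z": 0,"rx": 0,"ry": 0,"rz": -0.1},{"grip": 1,"x": 0,"y": 0,"z": 0,"rx": 0,"ry": 0,"rz": -0.1},{"grip": 1,"x": 0,"y": 0,"z": 0,"rx": 0,"ry": 0,"rz": -0.1},{"grip": 1,"x": 0,"y": 0,"z": 0,"rx": 0,"ry": 0,"rz": -0.1},{"grip": 1,"x": 0,"y": 0,"z": 0,"rx": 0,"ry": 0,"rz": -0.1},{"grip": 1,"x": 0,"y": 0,"z": 0,"rx": 0,"ry": 0,"rz": -0.1},{"grip": 1,"x": 0,"y": 0,"z": 0,"rx": 0,"ry": 0,"rz": -0.1},{"grip": 1,"x": 0,"y": 0,"z": 0,"rx": 0,"ry": 0,"rz": -0.07},{"grip": 1,"x": 0,"y": 0,"z": 0,"rx": 0,"ry": 0,"rz": 0},{"grip": 1,"x": 0,"y": 0,"z": 0,"rx": 0,"ry": 0,"rz": 0}]'

```text
time_s: 20.92
position: [0.659, -0.0619, 0.2629]
tool_rot: [[0.57, 0.822, -0.003], [0.822, -0.57, -0.002], [-0.003, -0.001, -1.0]]
ft_force: [-9.8, -3.2, 6.8]
grip_width: 0.0305
```

Run:
```python
from h import *
s=st()
I6=cv2.imread('pics/s6.png')
d=shot('scene','s7.png');I=d['color'];cv2.imwrite('pics/s7c.png',cv2.resize(I[140:240,130:250],None,fx=6,fy=6,interpolation=cv2.INTER_CUBIC))
# red band vertical position (sub-pixel) in each picture
for n in ['s2','s4','s5','s6','s7']:
    J=cv2.imread(f'pics/{n}.png').astype(float); r=np.clip(J[...,2]-J[...,:2].max(-1),0,None)[170:225,165:212]
    r[r<15]=0; vs=np.arange(170,225)[:,None]; ok=r.sum(0)>100
    print(n,'mean row',((r*vs).sum(0)/np.maximum(r.sum(0),1))[5:-8].mean())
s=st()
```

```text
t 20.925 p [ 0.659  -0.0619  0.2629] phi 55.23679513400768 zax [-0.0025 -0.002  -1.    ] q [-15.5336  33.1643  52.0341  -0.1471  94.9096  19.2172] F [-9.7542 -3.2203  6.7695] M [-0.5726  1.5989  0.0826] w 0.030487140466216974
s2 mean row 195.41670011823203
s4 mean row 196.38978231411895
s5 mean row 197.39622370265636
s6 mean row 198.33680503408635
s7 mean row 197.39448888805495
t 20.975 p [ 0.6591 -0.0619  0.2629] phi 55.237536826041506 zax [-0.0025 -0.0019 -1.    ] q [-15.5328  33.1659  52.0341  -0.144   94.9081  19.2175] F [-9.5264 -3.0779  7.6928] M [-0.5601  1.568   0.1163] w 0.030087735038730756
```

View pics/s7c.png

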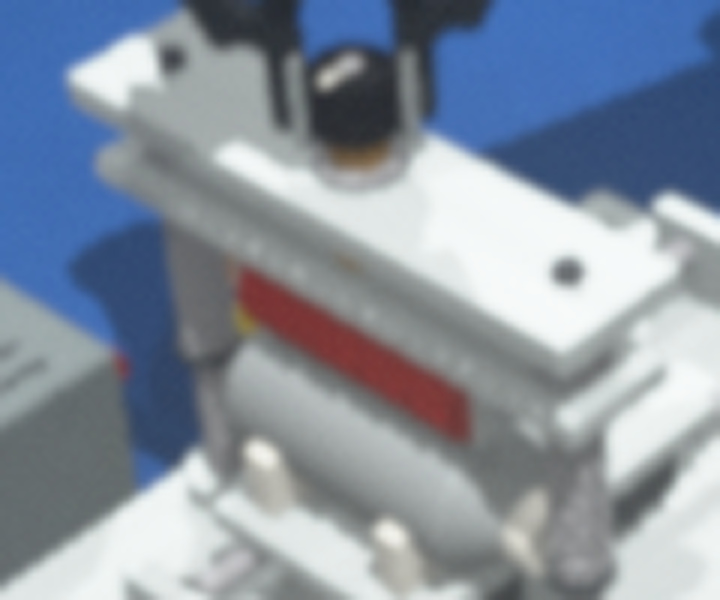

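The roller row (197.39) and the index line match the earlier picture at the same tool angle, so the knob did not slip. A quick check of the slide and bystanders, then I hand in.

Run:
```python
from h import *
A=cv2.imread('pics/s2.png').astype(int);B=cv2.imread('pics/s7.png').astype(int);D=abs(A-B).sum(-1)
for n,(r0,r1,c0,c1) in dict(bottle=(205,235,168,215),can=(235,310,262,294),spanner=(228,272,284,342)).items(): print(n,D[r0:r1,c0:c1].mean())
optics.get_image('top')
for t,p in dict(label_roll=[.552,-.284],spanner=[.472,.135],spray_can=[.63,.175]).items():
    r=finder.boxes_of('top',t); print(t,[np.round(x['point'],3) for x in r[:1]],p)
s=st(); print(order.close_job())
```

```text
bottle 15.290780141843971
can 12.739166666666666
spanner 11.373432601880877
label_roll [array([ 0.553, -0.287,  0.06 ])] [0.552, -0.284]
spanner [array([0.476, 0.146, 0.006])] [0.472, 0.135]
spray_can [array([0.631, 0.174, 0.145])] [0.63, 0.175]
t 21.175 p [ 0.659  -0.0619  0.2629] phi 55.2359453556954 zax [-0.0026 -0.0019 -1.    ] q [-15.5327  33.1655  52.0358  -0.1466  94.9101  19.2191] F [-9.6901 -3.7329  7.2949] M [-0.5875  1.6052  0.1046] w 0.030312978829618573
the job is handed in; nothing more can be done
None
```

The press is set up for the sample bottle and the job is handed in at about 21 s. No verdict is reported, so the results below are my own checks.

- **Slide:** I gripped the handle and pushed 64 mm, until the force rose from 5 N to 33 N. The bottle's axis then measured within 1 mm of the press origin in the camera data.
- **Seating:** I turned the knob about 4.66 rad clockwise. The torque rose from about 0.1 to 0.45 N·m, well below the 1.2 N·m at which the bottle is crushed.
- **Clearance:** I backed the knob off 1.57 rad. First touch was about 0.23 rad before the seat, so the roller should stand about 2.6 mm clear. This is worked out from the angle, as I could not measure the gap directly.
- **Grip:** the fingers still hold the knob with a 60 N squeeze and the tool angle is steady. The roller height and index line match an earlier picture at the same tool angle, so the knob did not slip. A steady side load of about 10 N remains, from gripping slightly off-centre.
- **Bystanders:** the spray can and label roll are within 3 mm of where they started. The network put the spanner 11 mm from its first position in the top view. However, the scene pictures show no visible change there, and the arm never went near it.

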